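# Clamp a culture flask in the microscope's stage nest

### The arm

A 6-joint arm with a two-finger parallel gripper is mounted at the origin on the work surface. World frame = base frame: x ahead of the robot, y to its left, z up, the work surface at z = 0. Lengths are in m, angles in degrees, forces in N, time in s.
With the tool pointing down it reaches from about 0.4 to 0.825 m from the base axis. Payload 7 kg.
Tool frame: the origin (TCP) lies between the finger pads; the fingertips stand 25 mm ahead of it and the grasp point (between the pads) lies 6 mm ahead of it; z points along the fingers, y is the line along which they close (so a half turn about z gives the same grasp; the last joint's range is limited). The gripper opens to 88 mm and grips with 3 to 60 N. Pads are 19 mm wide; open, the fingers measure 130 mm over their backs; the gripper's body (78 mm by 193 mm) begins 47 mm behind the grasp point.
Start: joints at [90.533, 20.546, 0.682, 0, -70.136, -16.507], TCP at [0.186, 0.649, 0.252] pointing down, gripper open.
Joint ranges: [-176.03, 176.03], [-82.01, 121.73], [-58.28, 71.71], [-173.87, 95.51], [-174.79, -0.11], [-173.66, 173.66]. Speed limits (degrees/s): [136.94, 136.94, 172.46, 180, 180, 180].

### API

Orientations are given as [roll, pitch, yaw] about the fixed x, y, z axes, in that order (R = Rz(yaw) Ry(pitch) Rx(roll)).
In Python, from plant import r gives the robot as it stands.
- The arm moves only by the shell command python3 -m crank 'ROWS' [FORCE]. ROWS is JSON, a list of rows, each a list of 3 entries, a list of its own where there are three numbers: the turn, a rotation vector about the tool's x, y, z in degrees, then the shift along the tool's x, y, z in cm, then the closure, from -1 (fully open) to 1 (shut). In form: [[[wx, wy, wz], [dx, dy, dz], fingers], ...]. A call has 1 to 8 rows; each row shifts and turns the commanded pose from where the row before left it, along the tool's axes as they then stand; what a row does not reach is not made up. A row lasts 1/10 s, in which the tool goes at most 50 mm and 8.59 degrees, less where a joint would pass 70% of its speed; a pose out of reach is approached as far as the arm can. A call with a gripper value outside its range is refused whole. The fingers move at their own pace and stop on an object; FORCE is the grip in N (left out, the last holds). Time passes only in rows, so rows that do not move let the fingers close. It gives the time, the measured TCP pose, the force, the opening and the grip force at its end, in the units of the state.
- r.get_state(): the state, without advancing time (a new reading comes with each control period).
- r.capture(name): name is "scene" or "side" or "wrist"; returns a dict with "color" (384x512x3 uint8, red, green, blue), "range_z" (384x512 float32, m along the optical axis (not along the pixel's ray), 0 where there is no reading), "intrinsics" (3x3 intrinsics, pixels), "world_from_camera" (4x4, takes a point from camera to world coordinates); the wrist camera has in their place "hand_eye" (4x4, takes a point from camera to tool coordinates, whose origin is the TCP and whose axes are the flange's). Camera axes: x right, y down, z forward; pixel columns grow to the right and rows downward; lengths in m; the calibration is good to about 2 mm. A picture is of the moment at which its call begins: read the wrist's pose just before it.
- r.close_job(): hands the job in; it is judged then, once.
The state is a dict: "time_s": time; "joints": joint angles; "qd": joint speeds; "joint_torque": joint torques, N m; "tcp_pos": TCP position; "eef_rot": TCP orientation; "contact_force": force on the tool from outside, world axes, zero at the start; "moment": the same for the moment, N m; "gripper_width": finger opening in m; "gripper_force": force on a finger pad.
Only numpy, scipy, OpenCV 4.12 (cv2) and the standard library are available. Lean on these libraries where they do the work, as an engineer would, in place of code of your own. Each camera call takes 0.05 s, during which the arm holds its last target. There are 200 camera calls.

### The job

Load the small culture flask that lies in the tray onto the digital microscope: swing the stage clamp lever up and back as far as it goes, set the flask down flat in the nest with its neck out through the gap at the front, then swing the lever down until its pad bears on the flask, and let go. Set the flask down rather than dropping it, and leave the standing big flask, the jar and the dishes where they are.

Things in the scene. Friction and masses are not known exactly. Their poses are not given: they have to be found in the camera images.
- microscope: Compact inverted digital microscope, fixed: white foot, black stage plate (top 105 mm above bench, 185 mm in x by 170 mm in y). Origin on the bench under the nest's middle; x to its rear, z up. Up to 204 mm wide over the focus knobs. Its lamp column is tilted back behind the stage: column and lamp lie beyond x = +110 mm and reach 270 mm above the bench.
- nest (a point): Aluminium flask nest on the stage. Point on its floor, 110 mm above the bench, mid of where the flask's body goes. x to the rear, z up. Bevelled walls 8 mm high: sides at y = +-28 mm (open between x = -22 and +22 mm for fingers), rear wall at x = +40 mm, two front stops at x = -50 mm, 34 mm apart: the gap for the neck. The flask has 3 mm play sideways, 4 mm lengthwise, each way.
- clamp (a joint): Clamp lever of the nest, rad. 0: shut, its bar level and its pad on top of a flask in the nest (without a flask it can go to -0.06). Grows as the free end swings up and to the rear, to a stop at 1.75 (just past upright). Starts between 0 and 0.5. The hinge is stiff (0.08 N m, about 1 N at the grip): it stays where left. Pinched, it may lag the fingers by 0.15 rad.
- clamp_hinge (a point): Centre of the lever's hinge axis, at the rear of the nest: 62 mm on the +x side of the nest point and 32 mm above it. Axes as the nest's; the lever turns about this y axis. Does not move.
- clamp_grip (a point): Middle of the upturned black finger grip at the lever's free end; turns with the lever. At joint 0 it is 80 mm on the -x side of the hinge and 18 mm above it, z up. Grip 16 mm wide (y, along the hinge axis), 11 mm thick, 30 mm above the bar; bar dark steel, 16 mm wide, 6 mm thick, rubber pad below it 50 mm from the hinge. Pinched across y it can be swung with the fingers kept vertical.
- flask_center (a point): Small clear plastic culture flask with white screw cap, closed, empty, 35 to 70 g, lying flat in the tray. Centre of its rectangular body, 12 mm above its underside. Body 72 mm long (x), 50 mm wide (y), 24 mm high; 16 mm shoulder, then neck and cap (25 mm diameter) on the -x side; cap's end 78 mm from this point. z up. In the nest its x axis points as the nest's x.
- flask_cap (a point): Middle of the small flask's cap, 69 mm on the -x side of flask_center and 15 mm above the flask's underside.
- tray: Grey plastic tray 300 mm (x) by 390 mm (y), fixed, inner floor 3 mm above the bench, rim 10 mm high. Origin at the centre of its underside.
- big_flask: Bystander: a bigger culture flask of the same kind, standing on its end in the tray, cap up: 36 mm (x) by 84 mm (y), 160 mm tall. Origin at the centre of its underside.
- jar: Bystander: white specimen jar with a red lid in the tray, 62 mm diameter, 71 mm tall. Origin at the centre of its underside.
- dishes: Bystander: stack of three clear Petri dishes in the tray, 91 mm diameter, 45 mm tall. Origin at the centre of its underside.
Not all that is in view belongs to the job. What is shaped like the part that bears flask_center but orange or pink is not meant.

How it is judged (in metres and radians):
On the way, in this order (a step that is already met when the one before it is completed fails the run):
1. the clamp lever is swung up and back (joint above 1.4 rad) (value of joint clamp above 1.4 rad), for 0.2 s.
2. the small flask lies flat in the nest, neck to the front, the lever still up (above 1.2 rad) (value of joint clamp above 1.2 rad and x of flask_center in the frame of nest between -0.006 and 0.006 m and y of flask_center in the frame of nest between -0.005 and 0.005 m and z of flask_center in the frame of nest below 0.0145 m and x of flask_cap in the frame of nest below -0.05 m and angle between flask_center's own z axis and vertical below 0.06 rad), for 0.2 s.
At the end, for the whole second after the job is handed in: The small flask rests in the nest, its body's centre within 6 mm lengthwise and 5 mm sideways of the middle, its underside within 2.5 mm of the nest floor, level to 0.06 rad, neck out at the front, at rest; the clamp lever is down on it, its joint below 0.05 rad (value of joint clamp below 0.05 rad and x of flask_center in the frame of nest between -0.006 and 0.006 m and y of flask_center in the frame of nest between -0.005 and 0.005 m and z of flask_center in the frame of nest below 0.0145 m and x of flask_cap in the frame of nest below -0.05 m and angle between flask_center's own z axis and vertical below 0.06 rad and linear speed of flask below 0.02 m/s); the robot touches nothing.
It fails at once if the big flask, the jar or the dishes are shifted by more than 20 mm or tipped by more than 0.3 rad (distance of any of big_flask, jar, dishes from where it was at the start of the episode above 0.02 m or angle between any of big_flask, jar, dishes's own z axis and vertical above 0.3 rad).
It fails at once if the small flask is dropped or knocked about (faster than 0.5 m/s with no finger on it) (linear speed of flask above 0.5 m/s and contact force between the fingers and flask below 0.01 N).
It also fails if it takes over 72 s, if anything falls off the work surface, if the arm or the gripper's body presses on something with over 40 N, if the wrist force passes 120 N, or if a joint passes its speed limit or range.

## Working session

There is one attempt and no reset: what is moved stays moved. The work goes in short steps, Python scripts to look and compute and a shell command to move; the robot and the scene stay as the last step left them, time stands still between calls to the robot, and variables do not carry over. Pictures are saved under pics/ and viewed, at most 10 in all, crops included, and the job is handed in when it is done.

```bash
mkdir -p pics; ls; cat > h.py <<'E'
import numpy as np,cv2
from plant import r
from scipy.spatial.transform import Rotation as R
def cap(n):
    s=r.get_state(); c=r.capture(n)
    if n=='wrist':
        T=np.eye(4);T[:3,:3]=R.from_euler('xyz',s['eef_rot'],degrees=True).as_matrix();T[:3,3]=s['tcp_pos']
        c['T']=T@np.array(c['hand_eye'])
    else: c['T']=np.array(c['world_from_camera'])
    return c
def cloud(c):
    K=np.array(c['intrinsics']);z=c['range_z'];v,u=np.indices(z.shape)
    p=np.stack([(u-K[0,2])/K[0,0]*z,(v-K[1,2])/K[1,1]*z,z],-1)
    return p@c['T'][:3,:3].T+c['T'][:3,3]
def ray(c,u,v,h):
    K=np.array(c['intrinsics']);d=c['T'][:3,:3]@np.array([(u-K[0,2])/K[0,0],(v-K[1,2])/K[1,1],1]);o=c['T'][:3,3]
    return o+d*(h-o[2])/d[2]
def proj(c,p):
    q=np.linalg.inv(c['T'])@np.append(p,1);q=np.array(c['intrinsics'])@q[:3];return q[:2]/q[2]
def tri(c1,p1,c2,p2):
    A=[];b=[]
    for c,(u,v) in((c1,p1),(c2,p2)):
        K=np.array(c['intrinsics']);d=c['T'][:3,:3]@np.array([(u-K[0,2])/K[0,0],(v-K[1,2])/K[1,1],1]);d/=np.linalg.norm(d)
        M=np.eye(3)-np.outer(d,d);A.append(M);b.append(M@c['T'][:3,3])
    x=np.linalg.lstsq(np.vstack(A),np.hstack(b),rcond=None)[0];return x
def save(n,im,f=1): cv2.imwrite('pics/'+n+'.png',cv2.resize(im[...,::-1],None,fx=f,fy=f,interpolation=cv2.INTER_CUBIC))
E
python3 - <<'E'
from h import *
import pickle
a=cap('scene');b=cap('side');w=cap('wrist')
pickle.dump((a,b,w),open('c0.pkl','wb'))
save('s0',np.hstack([cv2.resize(a['color'],(400,300)),cv2.resize(b['color'],(400,300))]))
save('scene0',a['color'],1.5);save('side0',b['color'],1.5)
for c in(a,b,w):print(c['T'].round(3).tolist(),np.array(c['intrinsics']).round(1).tolist())
print(r.get_state())
E
```

```text
pics
[[0.67, 0.534, -0.515, 1.131], [0.742, -0.478, 0.47, -0.542], [0.005, -0.697, -0.717, 1.115], [0.0, 0.0, 0.0, 1.0]] [[423.7, 0.0, 255.0], [0.0, 423.7, 183.2], [0.0, 0.0, 1.0]]
[[0.808, -0.448, 0.383, -0.06], [-0.589, -0.607, 0.534, -0.574], [-0.007, -0.657, -0.754, 1.107], [0.0, 0.0, 0.0, 1.0]] [[393.7, 0.0, 262.2], [0.0, 393.7, 191.4], [0.0, 0.0, 1.0]]
[[-0.275, -0.917, -0.29, 0.265], [-0.961, 0.263, 0.082, 0.627], [0.001, 0.301, -0.954, 0.384], [0.0, 0.0, 0.0, 1.0]] [[342.0, 0.0, 246.5], [0.0, 342.0, 186.9], [0.0, 0.0, 1.0]]
{'time_s': 0.15, 'joints': array([ 9.05327131e+01,  2.05821174e+01,  6.46580181e-01, -1.42775517e-02,
       -7.01362351e+01, -1.65062542e+01]), 'qd': array([ 0.0636785 , -0.09208416,  0.20253018,  0.11933712, -0.04332103,
        0.11617683]), 'joint_torque': array([ 2.27004653e-04, -5.83279181e+01,  2.93293995e+01,  7.00110868e+00,
        8.87788658e-03, -1.01622581e-04]), 'tcp_pos': array([0.18569487, 0.64860778, 0.25084351]), 'eef_rot': array([ 1.79927372e+02, -7.52323097e-03, -1.59783959e+01]), 'contact_force': array([-0.7194652 ,  0.03889216, -0.34061812]), 'moment': array([-0.0032014 , -0.00010629, -0.0063726 ]), 'gripper_force': 0.0, 'gripper_width': 0.0877140605659979}
```

View pics/scene0.png

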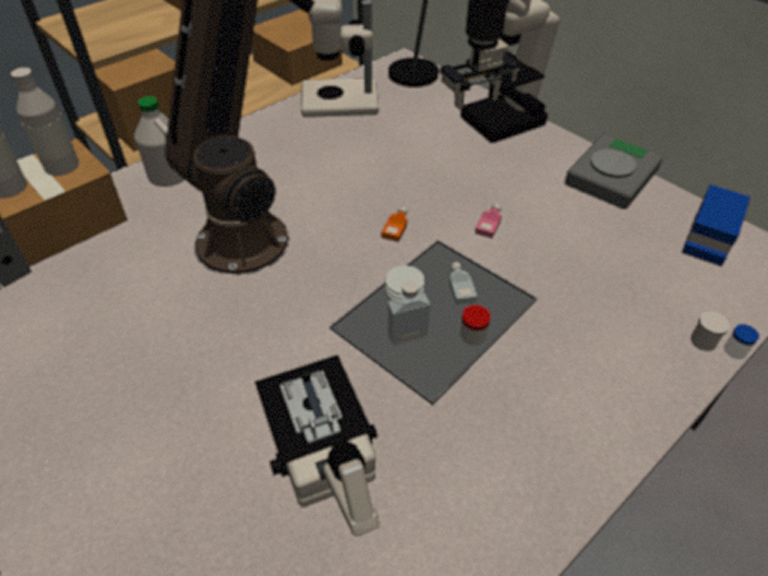

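View pics/side0.png

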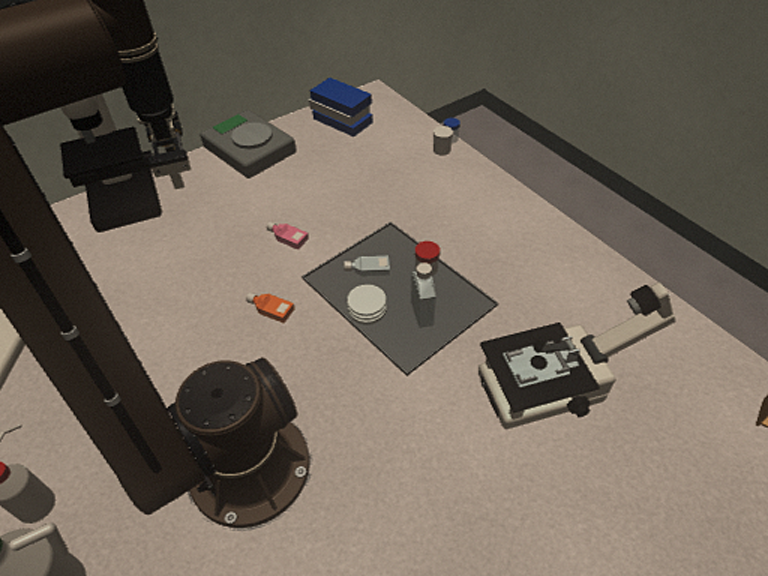

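The clear flask with a white cap lies in the tray at scene (462,285) and side (370,263) in the 1.5x pictures. The orange one (scene 396,224) and the pink one (scene 488,220) lie outside the tray and are the wrong colour. The microscope stage is at scene (312,405) and side (540,365). An enlarged crop should confirm this.

```bash
python3 - <<'E'
from h import *
import pickle
a,b,w=pickle.load(open('c0.pkl','rb'))
def cr(c,u,v,hw,hh): return cv2.resize(c['color'][v-hh:v+hh,u-hw:u+hw],(400,300),interpolation=cv2.INTER_CUBIC)
save('crop',np.vstack([np.hstack([cr(a,310,190,40,30),cr(b,250,176,40,30)]),np.hstack([cr(a,208,272,48,36),cr(b,360,244,48,36)])]))
P=cloud(a);Q=cloud(b)
for n,c,p,pts in(('a',a,P,[(308,177),(309,194),(208,268),(180,270),(225,250),(208,284),(317,211)]),('b',b,Q,[(233,177),(252,175),(358,244),(330,246),(375,228),(245,200)])):
    for u,v in pts: print(n,u,v,p[v,u].round(3))
print('stageY',tri(a,(171.5,254),b,(387,216)))
E
```

```text
a 308 177 [0.442 0.352 0.008]
a 309 194 [0.514 0.277 0.028]
a 208 268 [ 0.589 -0.214  0.153]
a 180 270 [ 0.514 -0.258  0.103]
a 225 250 [ 0.547 -0.124  0.106]
a 208 284 [ 0.625 -0.242  0.15 ]
a 317 211 [0.609 0.206 0.075]
b 233 177 [0.443 0.315 0.024]
b 252 175 [0.506 0.28  0.025]
b 358 244 [ 0.553 -0.209  0.11 ]
b 330 246 [ 0.484 -0.162  0.104]
b 375 228 [ 0.611 -0.213  0.148]
b 245 200 [0.405 0.178 0.049]
stageY [ 0.56796161 -0.27662911  0.28194679]
```

View pics/crop.png

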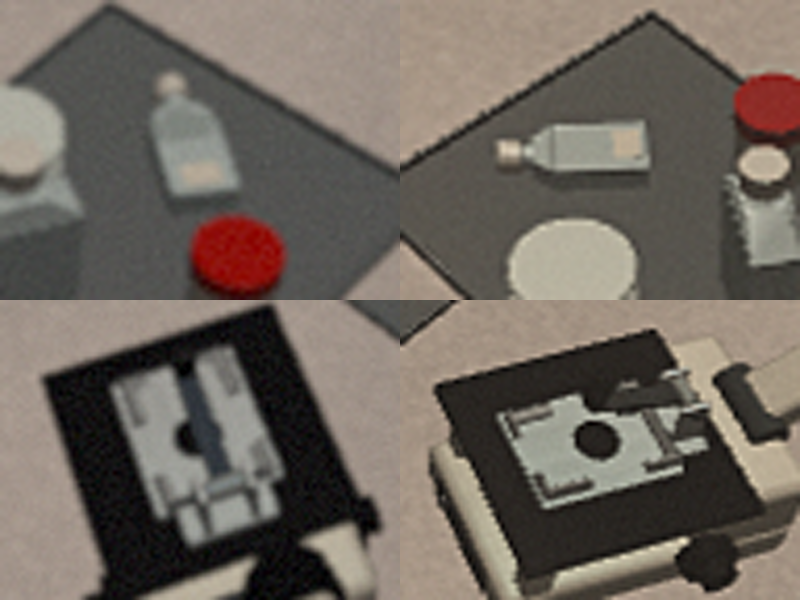

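The crop confirms it: the flask at scene (309,193) / side (250,175) is clear with a pale label and a white cap. The lever lies over the nest and is raised somewhat. Next I work out the poses.

```bash
python3 - <<'E'
from h import *
import pickle
a,b,w=pickle.load(open('c0.pkl','rb'))
cs=lambda x,y:(270+x/5,160+y/5)
cb=lambda x,y:(210+(x-400)/5,146+y/5)
c1=tri(a,cs(172,86),b,cb(509,152));print('cap',c1)
# rear end top corners
print('rear L',tri(a,cs(238,183),b,cb(648,122)),'rear R',tri(a,cs(170,193),b,cb(650,172)))
print('front',tri(a,cs(212,108),b,cb(553,124)),tri(a,cs(150,130),b,cb(553,172)))
for c in(a,b):
    P=cloud(c).reshape(-1,3);g=c['color'].reshape(-1,3).astype(int)
    m=(P[:,2]>.100)&(P[:,2]<.110)&(g.max(1)<60)&(P[:,1]<0)&(P[:,0]>.3)&(P[:,0]<.8)
    q=P[m];rc=cv2.minAreaRect((q[:,:2]*1000).astype(np.float32));print('plate',m.sum(),rc,np.median(q[:,2]),cv2.boxPoints(rc).round().tolist())
    m=(P[:,2]>.018)&(P[:,2]<.034)&(P[:,1]>.24)&(P[:,1]<.35)&(P[:,0]>.42)&(P[:,0]<.57)
    q=P[m];rc=cv2.minAreaRect((q[:,:2]*1000).astype(np.float32));print('flask',m.sum(),rc,np.median(q[:,2]),cv2.boxPoints(rc).round().tolist())
    m=(P[:,2]>.04)&(P[:,2]<.2)&(P[:,1]>.1)&(P[:,1]<.4)&(P[:,0]>.3)&(P[:,0]<.75)
    for lo in(.04,.07,.12):
        q=P[m&(P[:,2]>lo)];print(lo,q.min(0).round(3),q.max(0).round(3))
E
```

```text
cap [0.44357806 0.32718698 0.02104647]
rear L [0.54367818 0.28614897 0.02700827] rear R [0.51652566 0.2464429  0.02322323]
front [0.48311041 0.32567932 0.02883741] [0.45998836 0.28970947 0.01695374]
plate 2033 ((589.979736328125, -211.051513671875), (168.6851806640625, 234.62356567382812), 71.52394104003906) 0.10548382430787573 [[452.0, -254.0], [675.0, -328.0], [728.0, -168.0], [505.0, -94.0]]
flask 306 ((487.220703125, 298.89862060546875), (50.71560287475586, 116.41552734375), 55.93006134033203) 0.027328399602619458 [[425.0, 311.0], [521.0, 245.0], [550.0, 287.0], [453.0, 353.0]]
0.04 [0.366 0.1   0.04 ] [0.639 0.242 0.167]
0.07 [0.493 0.1   0.07 ] [0.639 0.242 0.167]
0.12 [0.493 0.1   0.12 ] [0.536 0.137 0.167]
plate 1803 ((584.380615234375, -211.98348999023438), (171.26708984375, 230.72190856933594), 70.34703063964844) 0.10382062075796172 [[447.0, -254.0], [664.0, -331.0], [722.0, -170.0], [505.0, -93.0]]
flask 262 ((483.29644775390625, 296.7923583984375), (56.791141510009766, 109.3581314086914), 54.30100631713867) 0.02486816241870282 [[422.0, 306.0], [511.0, 242.0], [544.0, 288.0], [455.0, 352.0]]
0.04 [0.361 0.1   0.04 ] [0.633 0.239 0.165]
0.07 [0.488 0.101 0.07 ] [0.633 0.239 0.165]
0.12 [0.489 0.101 0.12 ] [0.524 0.127 0.165]
```

```bash
M="python3 -m crank"
$M '[[[0,0,0],[2.95,3.6,-0.8],-1],[[0,0,0],[2.95,3.6,-0.8],-1],[[0,0,0],[2.95,3.6,-0.8],-1],[[0,0,0],[2.95,3.6,-0.8],-1],[[0,0,0],[2.95,3.6,-0.8],-1],[[0,0,0],[2.95,3.6,-0.8],-1],[[0,0,0],[2.95,3.6,-0.8],-1],[[0,0,0],[2.95,3.6,-0.8],-1]]'
$M '[[[0,0,0],[2.95,3.6,0],-1],[[0,0,0],[2.95,3.6,0],-1],[[0,0,0],[2.95,3.6,0],-1],[[0,0,0],[2.95,3.6,0],-1],[[0,0,0],[2.95,3.6,0],-1],[[0,0,0],[2.95,3.6,0],-1],[[0,0,0],[2.95,3.6,0],-1],[[0,0,0],[2.95,3.6,0],-1]]'
$M '[[[0,0,0],[2.95,3.6,0],-1],[[0,0,0],[2.95,3.6,0],-1],[[0,0,0],[2.95,3.6,0],-1],[[0,0,0],[2.95,3.6,0],-1],[[0,0,8],[0,0,0],-1],[[0,0,8],[0,0,0],-1],[[0,0,8],[0,0,0],-1],[[0,0,8],[0,0,0],-1]]'
```

```text
time_s: 0.95
tcp_pos: [0.3336, 0.3051, 0.3159]
eef_rot: [-180.0, -0.0, -15.9]
contact_force: [1.6, -0.3, 0.4]
gripper_width: 0.0878
gripper_force: 0.0
time_s: 1.75
tcp_pos: [0.4813, -0.0367, 0.3157]
eef_rot: [-180.0, -0.0, -16.0]
contact_force: [0.9, 1.0, 0.1]
gripper_width: 0.0876
gripper_force: 0.0
time_s: 2.55
tcp_pos: [0.5547, -0.2059, 0.3151]
eef_rot: [180.0, 0.0, -48.3]
contact_force: [0.2, -0.2, 0.2]
gripper_width: 0.0878
gripper_force: 0.0
```

```bash
M="python3 -m crank"
$M '[[[0,0,8.4],[0,0,0],-1],[[0,0,8.4],[0,0,0],-1],[[0,0,8.4],[0,0,0],-1],[[0,0,8.4],[0,0,0],-1],[[0,0,8.4],[0,0,0],-1],[[0,0,8.4],[0,0,0],-1],[[0,0,8.4],[0,0,0],-1],[[0,0,8.4],[0,0,0],-1]]' >/dev/null
$M '[[[0,0,8.4],[0,0,0],-1],[[0,0,8.4],[0,0,0],-1],[[0,0,8.4],[0,0,0],-1],[[0,0,8.4],[0,0,0],-1],[[0,0,8.4],[0,0,0],-1],[[0,0,8.4],[0,0,0],-1],[[0,0,8.4],[0,0,0],-1],[[0,0,8.4],[0,0,0],-1]]'
$M '[[[0,0,8.2],[0,0,0],-1],[[0,0,8.2],[0,0,0],-1],[[0,0,0],[0,0,0],-1]]'
python3 - <<'E'
from h import *
import pickle
w=cap('wrist');pickle.dump(w,open('w1.pkl','wb'));save('w1',w['color'],1.5)
P=cloud(w)
for v in range(40,384,40):print(v,[tuple(P[v,u].round(3)) for u in range(60,512,65)])
E
```

```text
time_s: 4.15
tcp_pos: [0.5547, -0.2056, 0.3153]
eef_rot: [180.0, -0.0, 177.3]
contact_force: [0.2, 0.1, 1.1]
gripper_width: 0.0877
gripper_force: 0.0
time_s: 4.45
tcp_pos: [0.5547, -0.2056, 0.3153]
eef_rot: [-180.0, -0.0, 161.1]
contact_force: [0.2, -0.1, -0.3]
gripper_width: 0.0879
gripper_force: 0.0
40 [(np.float64(0.362), np.float64(-0.377), np.float64(-0.001)), (np.float64(0.387), np.float64(-0.303), np.float64(-0.001)), (np.float64(0.413), np.float64(-0.228), np.float64(0.001)), (np.float64(0.439), np.float64(-0.154), np.float64(0.001)), (np.float64(0.464), np.float64(-0.079), np.float64(0.0)), (np.float64(0.489), np.float64(-0.004), np.float64(-0.001)), (np.float64(0.515), np.float64(0.069), np.float64(0.001))]
80 [(np.float64(0.403), np.float64(-0.399), np.float64(0.001)), (np.float64(0.43), np.float64(-0.322), np.float64(0.0)), (np.float64(0.461), np.float64(-0.23), np.float64(0.104)), (np.float64(0.481), np.float64(-0.17), np.float64(0.106)), (np.float64(0.501), np.float64(-0.111), np.float64(0.105)), (np.float64(0.535), np.float64(-0.014), np.float64(-0.0)), (np.float64(0.5
[... 2300 characters left out ...]
, np.float64(-0.378), np.float64(-0.001)), (np.float64(0.721), np.float64(-0.251), np.float64(0.132)), (np.float64(0.856), np.float64(-0.185), np.float64(-0.0)), (np.float64(0.568), np.float64(-0.159), np.float64(0.35)), (np.float64(0.546), np.float64(-0.15), np.float64(0.38))]
360 [(np.float64(0.519), np.float64(-0.234), np.float64(0.39)), (np.float64(0.523), np.float64(-0.22), np.float64(0.391)), (np.float64(0.528), np.float64(-0.208), np.float64(0.39)), (np.float64(0.532), np.float64(-0.195), np.float64(0.391)), (np.float64(0.534), np.float64(-0.182), np.float64(0.393)), (np.float64(0.541), np.float64(-0.169), np.float64(0.391)), (np.float64(0.545), np.float64(-0.156), np.float64(0.391))]
```

View pics/w1.png

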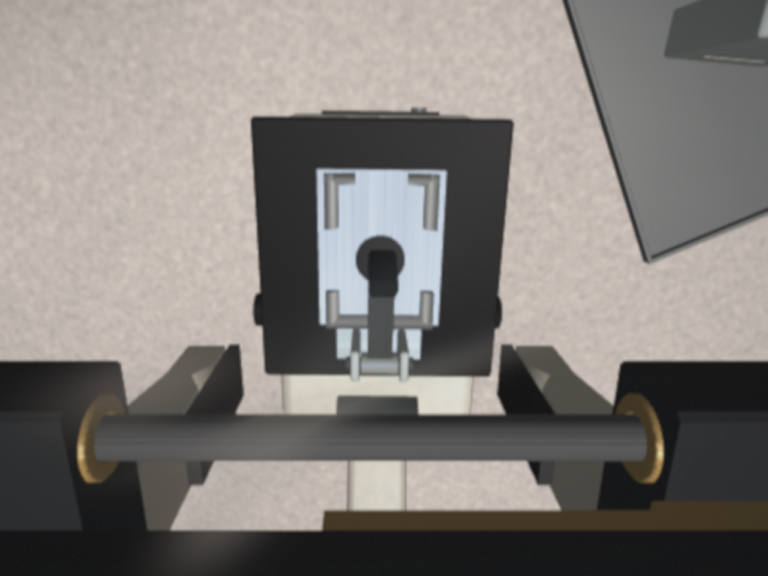

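The wrist view shows the nest: hole at (380,260), front stops at (340,178)/(425,178), rear wall at (380,321), the lever along u≈382 with its grip top at (383,258–295), and the hinge at (380,366).

```bash
cat >> h.py <<'E'
def plate(c):
    P=cloud(c).reshape(-1,3);g=c['color'].reshape(-1,3).astype(int)
    m=(abs(P[:,2]-.105)<.004)&(g.max(1)<90)&(P[:,1]<-.05)
    return cv2.minAreaRect((P[m][:,:2]*1000).astype(np.float32))
E
python3 - <<'E'
from h import *
import pickle
w=pickle.load(open('w1.pkl','rb'))
print(plate(w))
f=lambda u,v,h:ray(w,u/1.5,v/1.5,h)
fl,fr=f(326,176,.118),f(438,176,.118);rl,rr=f(327,325,.115),f(434,325,.115)
for n,p in dict(hole=f(380,259,.11),fl=fl,fr=fr,rl=rl,rr=rr).items():print(n,p.round(4))
ax=(rl+rr-fl-fr)[:2];print('yaw',np.degrees(np.arctan2(ax[1],ax[0])))
m=cv2.inRange(w['color'],(150,165,180),(255,255,255));m[:100]=0;m[250:]=0;m[:,:200]=0;m[:,310:]=0
yaw=np.radians(-19);N=f(380,259,.11)
P=cloud(w)[100:250,200:310].reshape(-1,3)-N
X=P[:,0]*np.cos(yaw)+P[:,1]*np.sin(yaw);Y=-P[:,0]*np.sin(yaw)+P[:,1]*np.cos(yaw);Z=P[:,2]
s=(Z>.012)&(Z<.15)
for lo in np.arange(-.03,.1,.008):
    q=s&(X>lo)&(X<lo+.008)&(abs(Y)<.012)
    if q.sum(): print(round(lo+.004,3),q.sum(),'z',np.percentile(Z[q],[10,50,90]).round(4),'y',np.median(Y[q]).round(4))
E
```

```text
((578.9815673828125, -205.5045623779297), (169.9803009033203, 211.17660522460938), 70.21915435791016)
hole [ 0.5666 -0.2008  0.11  ]
fl [ 0.5017 -0.2154  0.118 ]
fr [ 0.5248 -0.1481  0.118 ]
rl [ 0.5987 -0.2509  0.115 ]
rr [ 0.623  -0.1799  0.115 ]
yaw -19.014717091993326
-0.018 284 z [0.057  0.0665 0.0759] y -0.0002
-0.01 248 z [0.0795 0.0848 0.0861] y -0.0004
-0.002 75 z [0.0833 0.0844 0.0854] y -0.0004
0.006 9 z [0.0488 0.0495 0.0502] y -0.0074
0.014 140 z [0.0473 0.0486 0.0497] y -0.0011
0.022 129 z [0.0451 0.0462 0.0472] y -0.001
0.03 117 z [0.0428 0.0439 0.045 ] y -0.0009
0.038 120 z [0.0404 0.0418 0.043 ] y -0.0008
0.046 112 z [0.0382 0.0394 0.0406] y -0.0007
0.054 171 z [0.0344 0.0372 0.0385] y -0.0006
0.062 162 z [0.0377 0.0386 0.0396] y 0.0004
0.07 21 z [0.036  0.0369 0.0377] y -0.0015
```

Lever at about 0.28 rad, nest at (0.5666,-0.2008) with yaw -19°. I'm pinching the grip.

```bash
M="python3 -m crank"
$M '[[[0,0,0.1],[0,0.28,4.3],-1],[[0,0,0],[0.05,0.28,4.3],-1],[[0,0,0],[0,0.28,4.2],-1],[[0,0,0],[0,0,0],-1],[[0,0,0],[0,0,0],0.5],[[0,0,0],[0,0,0],1],[[0,0,0],[0,0,0],1],[[0,0,0],[0,0,0],1]]' 8
$M '[[[0,0,0],[0,0,0],1],[[0,0,0],[0,0,0],1],[[0,0,0],[0,0,0],1]]' 8
```

```text
time_s: 5.3
tcp_pos: [0.5579, -0.1977, 0.1893]
eef_rot: [180.0, 0.2, 161.1]
contact_force: [0.6, 0.6, 0.1]
gripper_width: 0.0611
gripper_force: 0.0
time_s: 5.6
tcp_pos: [0.5571, -0.1976, 0.1877]
eef_rot: [180.0, 0.0, 161.1]
contact_force: [-0.5, -1.2, 1.1]
gripper_width: 0.037
gripper_force: 0.0
```

```bash
M="python3 -m crank"
$M '[[[0,0,0],[0,0,0],1],[[0,0,0],[0,0,0],1],[[0,0,0],[0,0,0],1],[[0,0,0],[0,0,0],1],[[0,0,0],[-0.5,0,-0.77],1],[[0,0,0],[-0.57,0,-0.74],1],[[0,0,0],[-0.66,0,-0.65],1],[[0,0,0],[-0.72,0,-0.59],1]]' 8
$M '[[[0,0,0],[-0.79,0,-0.49],1],[[0,0,0],[-0.84,0,-0.41],1],[[0,0,0],[-0.88,0,-0.3],1],[[0,0,0],[-0.9,0,-0.2],1],[[0,0,0],[-0.93,0,-0.1],1],[[0,0,0],[-0.93,0,0.01],1],[[0,0,0],[-0.8,0,0.1],1],[[0,0,0],[-0.79,0,0.16],1]]'
$M '[[[0,0,0],[0,0,0],1],[[0,0,0],[0,0,0],1]]'
python3 - <<'E'
from h import *
s=cap('side');a=cap('scene')
print(r.get_state()['gripper_width'],r.get_state()['moment'])
save('up',np.hstack([cv2.resize(a['color'][220:320,150:270],(400,333)),cv2.resize(s['color'][180:280,310:430],(400,333))]))
E
```

```text
time_s: 6.4
tcp_pos: [0.5784, -0.2065, 0.2145]
eef_rot: [-179.9, -0.2, 161.1]
contact_force: [-3.3, -7.0, -2.6]
gripper_width: 0.0161
gripper_force: 8.0
time_s: 7.2
tcp_pos: [0.6438, -0.2297, 0.2272]
eef_rot: [-179.8, -0.2, 161.1]
contact_force: [-5.5, -8.3, 0.8]
gripper_width: 0.0161
gripper_force: 8.0
time_s: 7.4
tcp_pos: [0.6443, -0.2299, 0.227]
eef_rot: [-179.8, -0.1, 161.1]
contact_force: [-1.5, -8.4, -1.1]
gripper_width: 0.0157
gripper_force: 8.0
0.016334598426760313 [-3.27257111  0.53929585 -0.08936933]
```

View pics/up.png

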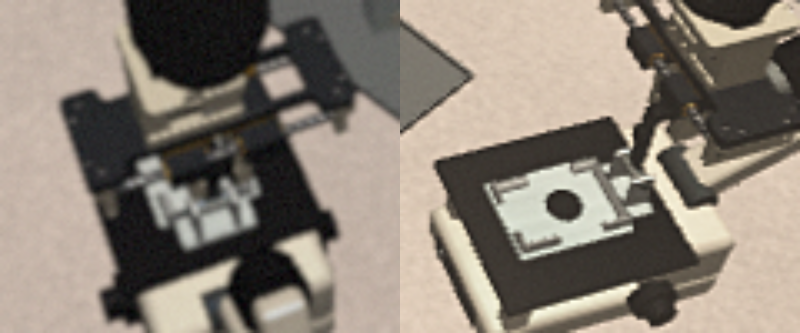

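The lever stands upright. I release it, lift away and check it on the way to the flask.

```bash
M="python3 -m crank"
$M '[[[0,0,0],[0,0,0],-1],[[0,0,0],[0,0,0],-1],[[0,0,0],[0,0,0],-1],[[0,0,0],[0,0,0],-1],[[0,0,0],[0.3,0,-1.5],-1],[[0,0,0],[1,0,-3],-1],[[0,0,0],[2,0,-3],-1],[[0,0,0],[3,0,0],-1]]'
$M '[[[0,0,0],[4,0,0],-1],[[0,0,0],[3,0,0],-1],[[0,0,0],[0,0,0],-1]]'
python3 - <<'E'
from h import *
import pickle
w=cap('wrist');pickle.dump(w,open('w2.pkl','wb'))
yaw=np.radians(-19);N=np.array([.5666,-.2008,.11])
P=cloud(w).reshape(-1,3)-N
X=P[:,0]*np.cos(yaw)+P[:,1]*np.sin(yaw);Y=-P[:,0]*np.sin(yaw)+P[:,1]*np.cos(yaw);Z=P[:,2]
s=(abs(Y)<.009)&(X>.02)&(X<.12)&(Z>.03)&(Z<.16)
for lo in np.arange(.03,.14,.01):
    q=s&(Z>lo)&(Z<lo+.01)
    if q.sum():print(round(lo,2),q.sum(),np.percentile(X[q],[5,50,95]).round(4),np.median(Y[q]).round(4))
E
```

```text
time_s: 8.3
tcp_pos: [0.5874, -0.2078, 0.3078]
eef_rot: [180.0, 0.4, 161.2]
contact_force: [-0.2, 0.4, 0.4]
gripper_width: 0.0744
gripper_force: 0.0
time_s: 8.6
tcp_pos: [0.5166, -0.1838, 0.305]
eef_rot: [179.9, 0.2, 161.2]
contact_force: [0.6, 0.7, 2.0]
gripper_width: 0.0873
gripper_force: 0.0
0.07 19 [0.0524 0.0531 0.0537] -0.0014
0.08 162 [0.0518 0.0526 0.0556] -0.0013
0.09 235 [0.0529 0.0569 0.0581] -0.0004
0.1 177 [0.0564 0.0571 0.0578] -0.0011
0.11 53 [0.056  0.0569 0.0577] -0.0011
```

Lever at about 1.55 rad. On to the flask.

```bash
M="python3 -m crank"
$M '[[[0,0,0],[1.53,4,0],-1],[[0,0,0],[1.53,4,0],-1],[[0,0,0],[1.53,4,0],-1],[[0,0,0],[1.53,4,0],-1],[[0,0,0],[1.53,4,0],-1],[[0,0,0],[1.53,4,0],-1],[[0,0,0],[1.53,4,0],-1],[[0,0,0],[1.53,4,0],-1]]'
$M '[[[0,0,0],[1.53,4,0],-1],[[0,0,0],[1.53,4,0],-1],[[0,0,0],[1.53,4,0],-1],[[0,0,8],[0,0,2],-1],[[0,0,8],[0,0,3],-1],[[0,0,0],[0,0,0],-1],[[0,0,0],[0,0,0],-1]]'
python3 - <<'E'
from h import *
import pickle
w=cap('wrist');pickle.dump(w,open('w3.pkl','wb'));save('w3',w['color'],1.5)
E
```

```text
time_s: 9.45
tcp_pos: [0.5074, 0.1599, 0.3033]
eef_rot: [180.0, 0.1, 161.1]
contact_force: [1.2, 0.1, 0.2]
gripper_width: 0.0881
gripper_force: 0.0
time_s: 10.15
tcp_pos: [0.5038, 0.2856, 0.253]
eef_rot: [-180.0, -0.1, 145.2]
contact_force: [0.3, -0.0, 0.5]
gripper_width: 0.0879
gripper_force: 0.0
```

View pics/w3.png

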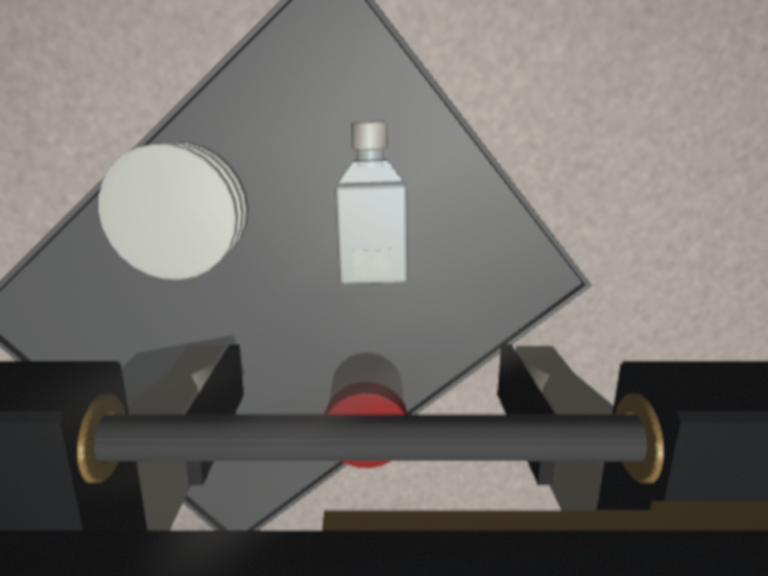

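The flask's top face corners are (337,184), (405,184), (406,281) and (341,281). The cap is at (370,134) and the jar and dishes are clear of the fingers.

```bash
python3 - <<'E'
from h import *
import pickle
w=pickle.load(open('w3.pkl','rb'));P=cloud(w)
h=np.median(P[130:180,232:262][...,2]);print('top z',h)
f=lambda u,v,h=.027:ray(w,u/1.5,v/1.5,h)
a,b,c,d=f(337,184),f(405,184),f(406,281),f(341,281);cap_=f(370,134,.03)
C=(a+b+c+d)/4;print(C,'len',np.linalg.norm((c+d-a-b)/2),'w',np.linalg.norm(a-b),np.linalg.norm(c-d))
x=(c+d-a-b)[:2];print('yaw',np.degrees(np.arctan2(x[1],x[0])))
x2=((c+d)/2-cap_)[:2];print('yaw cap',np.degrees(np.arctan2(x2[1],x2[0])))
s=r.get_state();D=C-s['tcp_pos'];t=np.radians(s['eef_rot'][2]);print('tool shift mm',1e3*(D[0]*np.cos(t)+D[1]*np.sin(t)),1e3*(D[0]*np.sin(t)-D[1]*np.cos(t)))
E
```

```text
top z 0.027069011892195433
[0.50249249 0.29020709 0.027     ] len 0.0705413607978397 w 0.0471448695328013 0.0477419858344377
yaw -33.27457316758304
yaw cap -33.38317417529145
tool shift mm 3.899069056961773 2.710273263812287
```

```bash
M="python3 -m crank"
$M '[[[0,0,-1.5],[0.4,0.27,4.4],-1],[[0,0,0],[0,0,4.4],-1],[[0,0,0],[0,0,4.4],-1],[[0,0,0],[0,0,4.4],-1],[[0,0,0],[0,0,3],-1],[[0,0,0],[0,0,1.6],-1],[[0,0,0],[0,0,0],1],[[0,0,0],[0,0,0],1]]' 15
$M '[[[0,0,0],[0,0,0],1],[[0,0,0],[0,0,0],1],[[0,0,0],[0,0,0],1],[[0,0,0],[0,0,0],1],[[0,0,0],[0,0,0],1]]' 15
```

```text
time_s: 11.0
tcp_pos: [0.5024, 0.291, 0.0316]
eef_rot: [179.9, -0.1, 146.7]
contact_force: [0.6, -0.7, -0.1]
gripper_width: 0.0767
gripper_force: 0.0
time_s: 11.5
tcp_pos: [0.5014, 0.2904, 0.031]
eef_rot: [179.9, -0.1, 146.7]
contact_force: [-1.5, -0.0, 5.7]
gripper_width: 0.0499
gripper_force: 15.0
```

```bash
M="python3 -m crank"
$M '[[[0,0,0],[0,0,-1.5],1],[[0,0,0],[0,0,-4],1],[[0,0,0],[0,0,-4.1],1],[[0,0,0],[0,0,-4.1],1],[[0,0,0],[0,0,-4.1],1],[[0,0,0],[0,0,-4.1],1],[[0,0,-7.15],[0,0,-4],1],[[0,0,-7.15],[0,0,0],1]]'
$M '[[[0,0,0],[-1.84,-3.69,0],1],[[0,0,0],[-1.84,-3.69,0],1],[[0,0,0],[-1.84,-3.69,0],1],[[0,0,0],[-1.84,-3.69,0],1],[[0,0,0],[-1.84,-3.69,0],1],[[0,0,0],[-1.84,-3.69,0],1],[[0,0,0],[-1.84,-3.69,0],1],[[0,0,0],[-1.84,-3.69,0],1]]'
$M '[[[0,0,0],[-1.84,-3.69,0],1],[[0,0,0],[-1.84,-3.69,0],1],[[0,0,0],[-1.84,-3.69,0],1],[[0,0,0],[-1.84,-3.69,0],1],[[0,0,0],[0,0,0],1],[[0,0,0],[0,0,0],1],[[0,0,0],[0,0,0],1]]'
python3 - <<'E'
from h import *
import pickle
s=r.get_state();print(s['tcp_pos'],s['eef_rot'],s['gripper_width'])
w=cap('wrist');pickle.dump(w,open('w4.pkl','wb'));save('w4',w['color'],1.5)
E
```

```text
time_s: 12.3
tcp_pos: [0.5035, 0.2912, 0.2959]
eef_rot: [179.5, 0.2, 161.3]
contact_force: [0.4, 0.4, 0.3]
gripper_width: 0.0499
gripper_force: 15.0
time_s: 13.1
tcp_pos: [0.5444, -0.0387, 0.2889]
eef_rot: [179.9, -0.1, 161.0]
contact_force: [1.7, 0.4, 0.1]
gripper_width: 0.0499
gripper_force: 15.0
time_s: 13.8
tcp_pos: [0.5661, -0.2002, 0.2885]
eef_rot: [180.0, -0.1, 161.0]
contact_force: [-0.2, -0.1, -0.4]
gripper_width: 0.0499
gripper_force: 15.0
[ 0.56607926 -0.20017573  0.2885149 ] [ 1.79953283e+02 -1.16233061e-01  1.61019781e+02] 0.049918355955115325
```

View pics/w4.png

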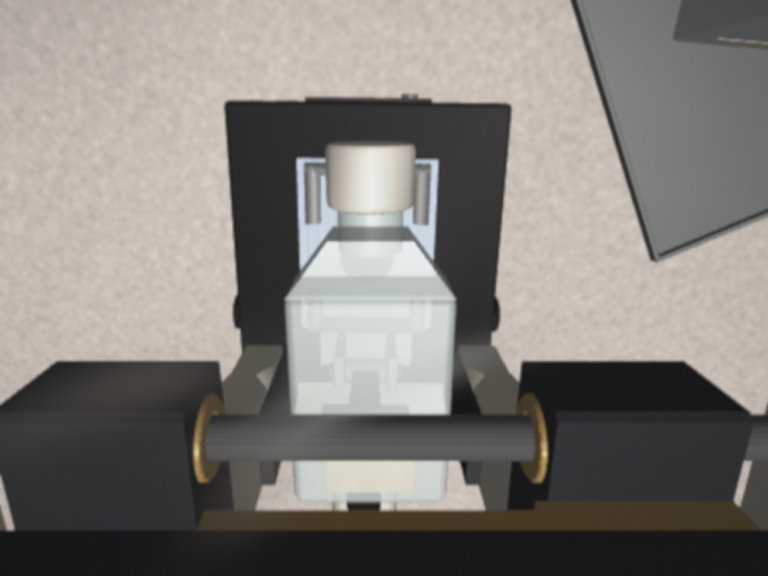

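The flask is held level and straight, its front top edge at (286..455,299), rear edge near v≈499, and the neck points to the front. I check the offset from the nest before lowering.

```bash
python3 - <<'E'
from h import *
import pickle
w=pickle.load(open('w4.pkl','rb'));P=cloud(w)
t=np.radians(-19);Rn=np.array([[np.cos(t),np.sin(t)],[-np.sin(t),np.cos(t)]]);N=np.array([.5667,-.2005])
h=np.median(P[205:250,210:280][...,2]);print('top',h)
for n,(u,v,z) in dict(fl=(287,299,h),fr=(455,299,h),rl=(297,499,h),rr=(446,499,h),cap=(371,178,h+.003)).items():
    print(n,(Rn@(ray(w,u/1.5,v/1.5,z)[:2]-N)*1e3).round(1))
for n,(u,v) in dict(pl=(297,158),pr=(438,158),wl=(305,164),wr=(432,164)).items(): print(n,(Rn@(ray(w,u/1.5,v/1.5,.11+.008*(n[0]=='w'))[:2]-N)*1e3).round(1))
E
```

```text
top 0.2845090646892571
fl [-33.4 -22.1]
fr [-33.4  25.6]
rl [ 35.2 -22.1]
rr [35.2 26.1]
cap [-67.6   1.7]
pl [-60.4 -41.6]
pr [-60.4  42.1]
wl [-57.5 -36. ]
wr [-57.6  37.7]
```

By the same camera, the flask sits about 1.5 mm to +y and 1 mm to +x of the nest. I correct that and lower.

```bash
M="python3 -m crank"
$M '[[[0,0,0],[0.1,-0.15,3.5],1],[[0,0,0],[0,0,4],1],[[0,0,0],[0,0,4],1],[[0,0,0],[0,0,2],1],[[0,0,0],[0,0,0.4],1],[[0,0,0],[0,0,0.2],1],[[0,0,0],[0,0,0.2],1],[[0,0,0],[0,0,0],1]]'
$M '[[[0,0,0],[0,0,0.15],1],[[0,0,0],[0,0,0.15],1],[[0,0,0],[0,0,0.1],1],[[0,0,0],[0,0,0],1]]'
```

```text
time_s: 14.65
tcp_pos: [0.5654, -0.2014, 0.147]
eef_rot: [179.9, 0.0, 161.0]
contact_force: [-0.4, 0.5, -0.8]
gripper_width: 0.0498
gripper_force: 15.0
time_s: 15.05
tcp_pos: [0.5646, -0.2016, 0.1416]
eef_rot: [180.0, -0.1, 161.0]
contact_force: [0.3, 1.2, 0.1]
gripper_width: 0.0501
gripper_force: 15.0
```

```bash
M="python3 -m crank"
$M '[[[0,0,0],[0,0,0.12],1],[[0,0,0],[0,0,0.12],1],[[0,0,0],[0,0,0],1]]'
$M '[[[0,0,0],[0,0,0.06],1],[[0,0,0],[0,0,0.06],1],[[0,0,0],[0,0,0],1]]'
```

```text
time_s: 15.35
tcp_pos: [0.5645, -0.2016, 0.1391]
eef_rot: [180.0, -0.1, 161.0]
contact_force: [0.1, -0.1, -0.1]
gripper_width: 0.0496
gripper_force: 15.0
time_s: 15.65
tcp_pos: [0.5647, -0.2015, 0.1381]
eef_rot: [180.0, -0.1, 161.0]
contact_force: [-0.4, -0.5, -0.7]
gripper_width: 0.05
gripper_force: 15.0
```

```bash
M="python3 -m crank"
$M '[[[0,0,0],[0,0,0.05],1],[[0,0,0],[0,0,0.05],1],[[0,0,0],[0,0,0],1]]'
$M '[[[0,0,0],[0,0,0.04],1],[[0,0,0],[0,0,0],1]]'
```

```text
time_s: 15.95
tcp_pos: [0.5647, -0.2016, 0.138]
eef_rot: [180.0, -0.1, 161.0]
contact_force: [-2.0, 2.0, 7.2]
gripper_width: 0.0495
gripper_force: 15.0
time_s: 16.15
tcp_pos: [0.5647, -0.2016, 0.138]
eef_rot: [180.0, -0.0, 161.0]
contact_force: [-3.0, 1.4, 10.6]
gripper_width: 0.0496
gripper_force: 15.0
```

The flask seated at TCP z 0.138, as expected. I release, lift and look.

```bash
M="python3 -m crank"
$M '[[[0,0,0],[0,0,-0.08],0.2],[[0,0,0],[0,0,0],-1],[[0,0,0],[0,0,0],-1],[[0,0,0],[0,0,0],-1],[[0,0,0],[0,0,0],-1],[[0,0,0],[0,0,0],-1],[[0,0,0],[0,0,-0.5],-1],[[0,0,0],[0,0,-1.5],-1]]'
$M '[[[0,0,0],[0.5,0,-4],-1],[[0,0,0],[1,0,-4],-1],[[0,0,0],[1,0,-4],-1],[[0,0,0],[1,0,-3],-1],[[0,0,0],[0,0,0],-1],[[0,0,0],[0,0,0],-1]]'
python3 - <<'E'
from h import *
import pickle
w=cap('wrist');pickle.dump(w,open('w5.pkl','wb'));save('w5',w['color'],1.5)
t=np.radians(-19);Rn=np.array([[np.cos(t),np.sin(t)],[-np.sin(t),np.cos(t)]]);N=np.array([.5667,-.2005])
P=cloud(w).reshape(-1,3);X,Y=Rn@(P[:,:2]-N).T;Z=P[:,2]-.11
s=(abs(Y)<.009)&(X>.042)&(X<.12)
for lo in np.arange(.03,.14,.01):
    q=s&(Z>lo)&(Z<lo+.01)
    if q.sum():print(round(lo,2),q.sum(),np.percentile(X[q],[5,50,95]).round(4),np.median(Y[q]).round(4))
q=(abs(X)<.03)&(abs(Y)<.02);print('top',np.median(Z[q]))
E
```

```text
time_s: 16.95
tcp_pos: [0.5638, -0.2015, 0.1566]
eef_rot: [180.0, -0.3, 161.0]
contact_force: [0.8, -0.0, -0.5]
gripper_width: 0.0872
gripper_force: 0.0
time_s: 17.55
tcp_pos: [0.5318, -0.1902, 0.3087]
eef_rot: [179.9, 0.0, 161.0]
contact_force: [0.5, 0.2, -0.9]
gripper_width: 0.0876
gripper_force: 0.0
0.03 157 [0.0545 0.0562 0.0604] 0.0005
0.04 85 [0.0576 0.0583 0.0589] -0.0005
0.05 11 [0.0575 0.0578 0.058 ] -0.0023
0.09 34 [0.0568 0.0572 0.0579] -0.0009
0.1 159 [0.0562 0.057  0.0578] -0.0013
0.11 484 [0.0566 0.0618 0.0713] -0.0013
top 0.024058810585714616
```

View pics/w5.png

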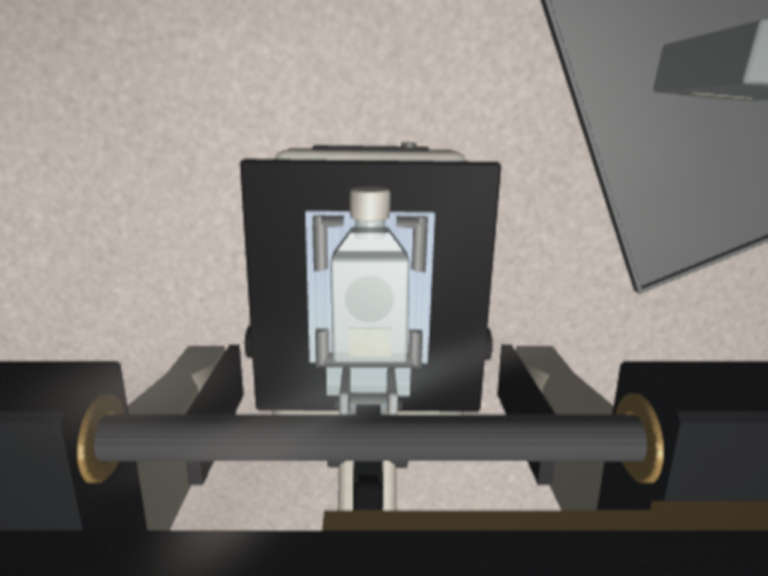

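The flask is in the nest with its neck through the gap (cap at (370,205)) and its top 24 mm above the nest floor, so it lies flat. Now the lever comes down.

```bash
M="python3 -m crank"
$M '[[[0,0,0],[-3.8,-0.1,0],-1],[[0,0,0],[-3.8,0,0],-1],[[0,0,0],[-3.8,0,0],-1],[[0,0,0],[0,0,3],-1],[[0,0,0],[0,0,3],0],[[0,0,0],[0,0,2],0],[[0,0,0],[0,0,0],0],[[0,0,0],[0,0,0],0.3]]' 8
$M '[[[0,0,0],[0,0,0],1],[[0,0,0],[0,0,0],1],[[0,0,0],[0,0,0],1],[[0,0,0],[0,0,0],1],[[0,0,0],[0,0,0],1]]'
```

```text
time_s: 18.4
tcp_pos: [0.6391, -0.2285, 0.2266]
eef_rot: [-180.0, -0.2, 161.0]
contact_force: [0.4, -0.2, 0.6]
gripper_width: 0.0612
gripper_force: 0.0
time_s: 18.9
tcp_pos: [0.6392, -0.2283, 0.2279]
eef_rot: [180.0, -0.1, 161.0]
contact_force: [0.5, -0.1, -0.0]
gripper_width: 0.0212
gripper_force: 0.0
```

```bash
M="python3 -m crank"
$M '[[[0,0,0],[0,0,0],1],[[0,0,0],[0,0,0],1],[[0,0,0],[1.42,0,-0.16],1],[[0,0,0],[1.42,0,0.09],1],[[0,0,0],[1.39,0,0.33],1],[[0,0,0],[1.31,0,0.57],1],[[0,0,0],[1.19,0,0.79],1],[[0,0,0],[1.04,0,0.99],1]]'
$M '[[[0,0,0],[0.85,0,1.15],1],[[0,0,0],[0.64,0,1.27],1],[[0,0,0],[0.2,0,0.6],1],[[0,0,0],[0.17,0,0.6],1],[[0,0,0],[0,0,0],1],[[0,0,0],[0,0,0],1]]'
```

```text
time_s: 19.7
tcp_pos: [0.5666, -0.2027, 0.2022]
eef_rot: [179.9, 0.1, 161.0]
contact_force: [3.5, 1.0, -0.3]
gripper_width: 0.0159
gripper_force: 8.0
time_s: 20.3
tcp_pos: [0.5482, -0.1964, 0.1648]
eef_rot: [179.9, -0.1, 161.0]
contact_force: [1.1, 6.3, -1.9]
gripper_width: 0.0159
gripper_force: 8.0
```

```bash
M="python3 -m crank"
$M '[[[0,0,0],[0,0,0.15],1],[[0,0,0],[0,0,0.15],1],[[0,0,0],[0,0,0],1]]'
$M '[[[0,0,0],[0,0,0.15],1],[[0,0,0],[0,0,0],1]]'
```

```text
time_s: 20.6
tcp_pos: [0.5479, -0.1963, 0.162]
eef_rot: [179.9, -0.2, 161.0]
contact_force: [-0.5, 7.0, -0.4]
gripper_width: 0.0158
gripper_force: 8.0
time_s: 20.8
tcp_pos: [0.5478, -0.1962, 0.1608]
eef_rot: [179.9, -0.2, 161.0]
contact_force: [-0.9, 7.5, 3.3]
gripper_width: 0.016
gripper_force: 8.0
```

```bash
M="python3 -m crank"
$M '[[[0,0,0],[0,0.1,0.15],1],[[0,0,0],[0,0.1,0.1],1],[[0,0,0],[0,0,0],1]]'
$M '[[[0,0,0],[0,0,0],-1],[[0,0,0],[0,0,0],-1],[[0,0,0],[0,0,0],-1],[[0,0,0],[0,0,0],-1],[[0,0,0],[0,0,-1],-1],[[0,0,0],[0,0,-4],-1],[[0,0,0],[0,0,-5],-1],[[0,0,0],[0,0,-5],-1]]'
$M '[[[0,0,0],[0,0,0],-1],[[0,0,0],[0,0,0],-1]]'
python3 - <<'E'
from h import *
w=cap('wrist');save('w6',w['color'],1.5)
t=np.radians(-19);Rn=np.array([[np.cos(t),np.sin(t)],[-np.sin(t),np.cos(t)]]);N=np.array([.5667,-.2005])
P=cloud(w).reshape(-1,3);X,Y=Rn@(P[:,:2]-N).T;Z=P[:,2]-.11
s=(abs(Y+.001)<.006)&(Z>.027)&(Z<.15)
for lo in np.arange(-.04,.08,.01):
    q=s&(X>lo)&(X<lo+.01)
    if q.sum():print(round(lo,2),q.sum(),np.percentile(Z[q],[10,50,90]).round(4))
q=s&(X>-.005)&(X<.055)&(Z<.06);k=np.polyfit(X[q],Z[q],1);print('joint',-np.arctan(k[0]))
q=(X>-.03)&(X<.03)&(abs(Y)>.013)&(abs(Y)<.022);A=np.c_[X[q],Y[q],np.ones(q.sum())];print('flask top plane',np.linalg.lstsq(A,Z[q],rcond=None)[0])
E
```

```text
time_s: 21.1
tcp_pos: [0.5482, -0.1962, 0.1596]
eef_rot: [-179.9, -0.1, 161.0]
contact_force: [-4.6, -1.8, 9.6]
gripper_width: 0.0157
gripper_force: 8.0
time_s: 21.9
tcp_pos: [0.548, -0.1955, 0.3102]
eef_rot: [-180.0, -0.2, 161.0]
contact_force: [2.3, -0.3, 0.8]
gripper_width: 0.074
gripper_force: 0.0
time_s: 22.1
tcp_pos: [0.5491, -0.1954, 0.3103]
eef_rot: [179.9, 0.1, 161.0]
contact_force: [-0.4, -0.0, -0.6]
gripper_width: 0.0865
gripper_force: 0.0
-0.03 206 [0.0367 0.0568 0.0648]
-0.02 96 [0.0638 0.0647 0.0654]
-0.01 52 [0.0339 0.0348 0.0357]
0.0 134 [0.034  0.035  0.0358]
0.01 128 [0.0339 0.0348 0.0358]
0.02 127 [0.034  0.0351 0.0357]
0.03 116 [0.0339 0.0348 0.0357]
0.04 110 [0.034  0.035  0.0359]
0.05 138 [0.0345 0.0358 0.0388]
0.06 64 [0.0373 0.0384 0.0392]
joint -0.0008999724913490875
flask top plane [ 7.66655677e-06 -5.40473789e-04  2.39798794e-02]
```

View pics/w6.png

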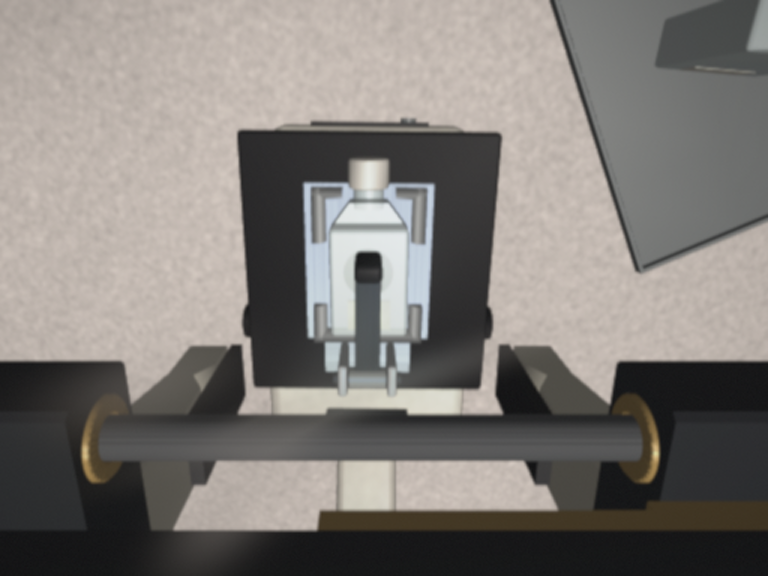

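The lever lies level on the flask (joint about 0.00 rad, grip at (368,267)). The flask is flat in the nest with its neck in the gap, and the gripper is clear, so I hand in.

```bash
python3 -c "
from plant import r
print(r.close_job())"
```

```text
the job is handed in; nothing more can be done
None
```

The job is handed in: the small flask lies flat in the nest with its neck out through the front gap, the lever is down on it (joint about 0.00 rad by the wrist camera), and the gripper was clear at 22 s; I haven't seen the verdict, and I did not re-measure the big flask, jar and dishes at the end.

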